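Shut the balance's draft shield and tare it

TASK

Both glass side doors of the balance's draft shield stand open. With the fingertips, gently push each door fully shut from behind its upright grip, without taking hold of the grip, and only then press the wide tare key in the middle of the front panel and let it come up again. Leave the top door shut, the sample cup on its pan, the other keys unpressed and everything round the balance where it stands; nothing has to be picked up.

Things in the scene. Friction and masses are not known exactly. Their poses are not given: they have to be found in the camera images.
- balance: Balance fixed to the bench, 320 deep (x), 210 wide (y), 245 mm high. Origin: centre of its footprint on the bench; +x to its back, +y to its left; front and keys face -x. Dark front panel with display from x = -158 to -59 mm; glass chamber x = -52 to 115, roof at 245 mm; grey column behind, to x = 160. Side doors: flat glass, outer faces at y = +-98 mm, from 70 to 236 mm up.
- left_door (a joint): How far the left (+y) glass side door stands open, m: 0 = fully shut (at an end stop), 0.110 = end stop open. It slides along the balance's x axis: to the back to open, to the front to shut. Sliding friction about 1.2 N; it stays where it is left, there is no latch.
- left_grip (a point): Point that moves with the left door: middle of its grip's rear face (the face to push towards the balance's front), 200 mm above the bench. The grip is an upright black bar on the door's front edge, 10 mm thick (x), sticking 16 mm out from the glass (this point is 8 mm out), from 74 to 238 mm up; its front face is the strip left_door_c2. Axes as the balance's.
- right_door (a joint): The same for the right (-y) side door.
- right_grip (a point): The same point on the right door's grip (mirror image: the grip sticks out to -y; front face right_door_c2).
- top_door (a joint): How far the glass roof door stands open, m: 0 = shut, as it is at the start; slides to the back to open, to 0.110.
- top_grip (a point): Top of the roof door's black grip: a bar 12 x 50 x 18 mm across the middle of the roof near its front, its top 263 mm above the bench.
- tare_key (a joint): Travel of the tare key, m: 0 = up, 0.004 = fully down. Spring key: it begins to move at about 1 N, is fully down at about 4.5 N, counts as pressed beyond 0.0025 and comes up by itself.
- tare_key_top (a point): Centre of the top face of the tare key: the wide grey key, 44 mm (y) x 16 mm (x), 6 mm proud, in the middle of the front panel before the display. The panel and keys slope 0.12 rad, rising to the back; the key moves square to the panel (nearly straight down).
- left_key (a joint): Travel of the small key (14 x 16 mm) 68 mm to the left of the tare key's centre; same spring and travel. Not to be pressed.
- right_key (a joint): The same for the small key 68 mm to the right. Not to be pressed.
- cup: Small glass sample cup, 44 mm wide, 32 mm high, standing on the balance's round pan inside the chamber; origin at its underside. Not to be touched.
- amber_jar: Bystander: brown glass jar with black cap, 68 mm wide, 105 mm high, beside the balance on its right; origin under its centre.
- white_pot: Bystander: white screw-top pot, 52 mm wide, 50 mm high, beside the balance on its left; origin under its centre.
- white_pot2: Bystander: a second pot like it, with a paper label, behind the first.
- spatula: Bystander: steel lab spoon, 170 mm long, lying on the bench to the right in front of the balance; origin under its middle.
- brush: Bystander: small brush, 150 mm long, lying on the bench to the left in front of the balance; origin under its middle.
- beaker: Bystander: glass beaker, 68 mm wide, 90 mm high, to the right of the balance; origin under its centre.
- wash_bottle: Bystander: white wash bottle with red spout, 68 mm wide, 180 mm high, to the left of the balance; origin under its centre.

How it is judged:
By the outcome, as a careful person would: the job done as asked, in the order asked, and still so for the second after the job is handed in, with the robot touching nothing.
It also fails if it takes over 48 s, if anything falls off the work surface, if the arm or the gripper's body presses on something with over 40 N, if the wrist force passes 120 N, or if a joint passes its speed limit or range.

ROBOT

A 6-joint arm with a two-finger parallel gripper is mounted at the origin on the work surface. World frame = base frame: x ahead of the robot, y to its left, z up, the work surface at z = 0. Lengths are in m, angles in rad, forces in N, time in s.
With the tool pointing down it reaches from about 0.35 to 0.85 m from the base axis. Payload 8.1 kg.
Tool frame: the origin (TCP) lies on the mounting face of the last link; the fingertips stand 186 mm ahead of it and the grasp point (between the pads) lies 167 mm ahead of it; z points along the fingers, y is the line along which they close (so a half turn about z gives the same grasp; the last joint's range is limited). The gripper opens to 93 mm and grips with 3 to 60 N. Pads are 15 mm wide; open, the fingers measure 128 mm over their backs; the gripper's body (75 mm by 188 mm) begins 65 mm behind the grasp point.
Start: joints at [-1.271, 0.13, 1.488, -0, 1.523, -0.085], TCP at [0.225, -0.556, 0.405] pointing down, gripper open.
Joint ranges: [-2.96, 2.96], [-0.89, 2.26], [0.02, 2.5], [-1.34, 4.48], [0, 2.73], [-2.66, 2.66]. Speed limits (rad/s): [2.39, 2.39, 2.79, 3.14, 3.14, 3.14].

INTERFACE

Orientations are given as a rotation vector (axis times angle).
In Python, from plant import * gives the robot as it stands. The module is installed in compiled form; this text tells all that it offers.
- The arm moves only by the tool arm_command, never from a script. Its argument "increments" is a list of rows, each a list of 6 numbers: the shift along the tool's x, y, z in units of 0.2 m (1.0 is 0.2 m), then the turn, a rotation vector about the tool's x, y, z in units of pi rad (1.0 is pi rad). A call has exactly 5 rows; each row is the pose to reach, as a shift and turn from the pose commanded when the call began, along the tool's axes at that moment, turning the shorter way round; what a row does not reach only later rows make up. A row lasts 1/8 s, in which the tool goes at most 62.5 mm and 10.7 degrees, less where a joint would pass 70% of its speed; a pose out of reach is approached as far as the arm can. A call with a number of a shift or a turn outside -1 to 1 is refused whole. A call with a gripper value outside its range is refused whole. "fingers" is the closure, from -1 (fully open) to 1 (shut), set as the call begins (left out, the last holds). The fingers move at their own pace and stop on an object; "force" is the grip in N (left out, the last holds). Time passes only in rows, so rows that repeat a pose let the fingers close, or fill a call up. It gives the time, the measured TCP pose, the force, the opening and the grip force at its end, in the units of the state.
- read_state(): the state, without advancing time (a new reading comes with each control period).
- read_camera(name): name is "scene" or "top" or "wrist"; returns a dict with "image" (384x512x3 uint8, red, green, blue), "fx", "fy", "cx", "cy" (pixels), "T" (4x4, takes a point from camera to world coordinates). Camera axes: x right, y down, z forward; pixel columns grow to the right and rows downward; lengths in m; the calibration is good to about 2 mm. A picture is of the moment at which its call begins. There is no depth.
- close_job(): hands the job in; it is judged then, once.
The state is a dict: "t": time; "q": joint angles; "dq": joint speeds; "joint_torque": joint torques, N m; "tool_pos": TCP position; "orientation": TCP orientation; "force": force on the tool from outside, world axes, zero at the start; "wrist_torque": the same for the moment, N m; "opening": finger opening in m; "gripper_force": force on a finger pad.
Only numpy, scipy, OpenCV 4.12 (cv2) and the standard library are available. Lean on these libraries where they do the work, as an engineer would, in place of code of your own. Each camera call takes 0.05 s, during which the arm holds its last target. There are 200 camera calls.

## Working session

There is one attempt and no reset: what is moved stays moved. The work goes in short steps, Python scripts to look and compute and a tool call to move; the robot and the scene stay as the last step left them, time stands still between calls to the robot, and variables do not carry over. Pictures are saved under pics/ and viewed, at most 10 in all, crops included, and the job is handed in when it is done.

Besides the shell and the picture viewer there is one more tool, called after "Call:" by a JSON object that holds its "method" and its "body". arm_command: Moves the arm, as the interface text tells. Shifts and turns lie within -1 to 1; 1 stands for 0.2 m of shift or pi rad of turn. Its arguments: {"type":"object","properties":{"increments":{"type":"array","items":{"type":"array","items":{"type":"number","minimum":-1,"maximum":1}}},"fingers":{"type":"number"},"force":{"type":"number"}},"required":["increments"]}

```bash
mkdir -p pics; python3 - <<'E'
from plant import *
import cv2,numpy as np
for n in("scene","top"):
    c=read_camera(n); cv2.imwrite(f"pics/{n}0.png",cv2.resize(c["image"][:,:,::-1],(800,600),interpolation=cv2.INTER_CUBIC))
    print(n,c["fx"],c["fy"],c["cx"],c["cy"]);print(np.round(c["T"],4).tolist())
s=read_state();print({k:np.round(v,3).tolist() for k,v in s.items()})
E
```

```text
scene 412.72943938951227 412.72943938951227 262.29547535703676 188.63308101611952
[[-0.4113, 0.8623, -0.2952, 0.892], [0.9115, 0.3907, -0.1288, 0.1462], [0.0042, -0.3221, -0.9467, 1.3398], [0.0, 0.0, 0.0, 1.0]]
top 365.9762261368039 365.9762261368039 256.2334592267846 194.52467522656272
[[-0.0241, -0.9979, 0.0595, 0.4698], [-0.9997, 0.0236, -0.0091, 0.0185], [0.0077, -0.0597, -0.9982, 1.133], [0.0, 0.0, 0.0, 1.0]]
{'t': 0.1, 'q': [-1.271, 0.131, 1.489, 0.0, 1.523, -0.085], 'dq': [-0.0, -0.001, -0.003, -0.001, 0.001, -0.0], 'joint_torque': [0.002, -56.135, -49.31, 0.077, 0.029, -0.0], 'tool_pos': [0.225, -0.556, 0.404], 'orientation': [-3.082, -0.6, 0.0], 'force': [-0.15, -0.479, -0.199], 'wrist_torque': [0.018, 0.013, -0.019], 'gripper_force': 0.0, 'opening': 0.093}
```

View pics/scene0.png

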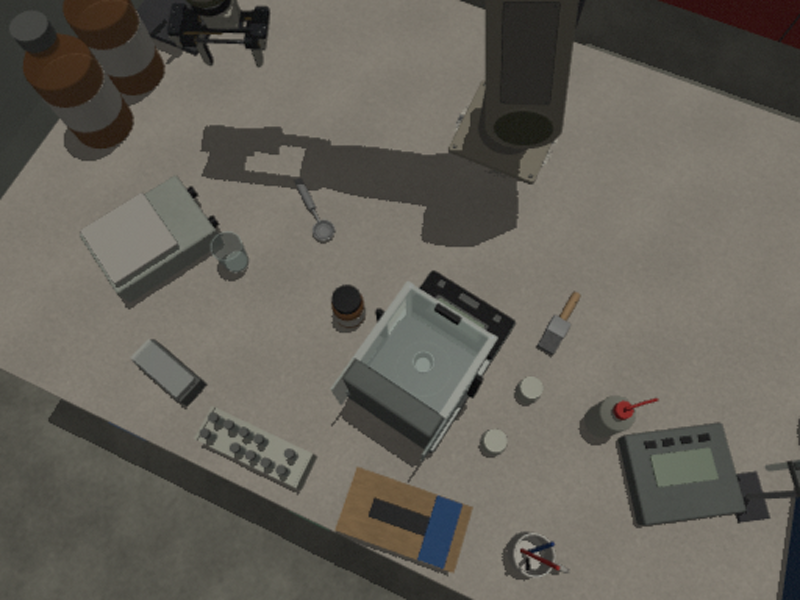

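View pics/top0.png

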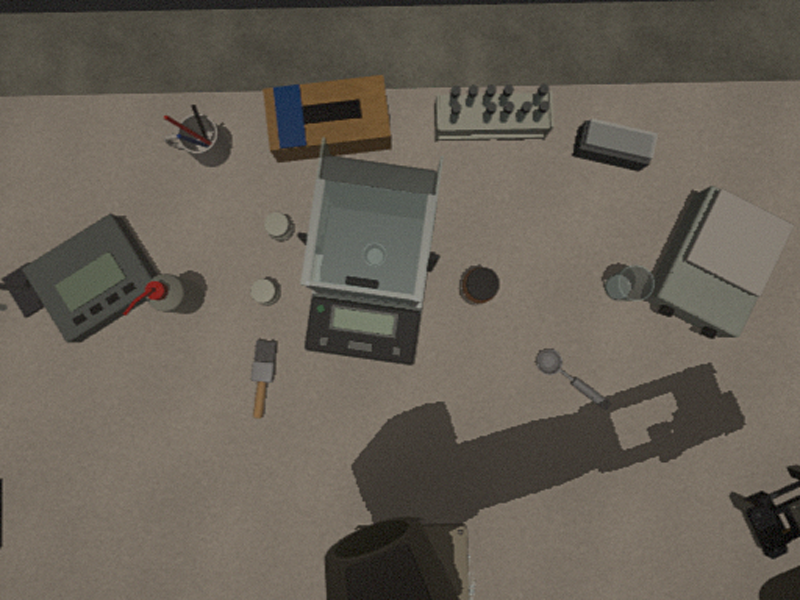

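The top view (800 scale) shows the tare key at about (360,347), the left grip at (303,239), the right grip at (433,262) and the top grip at (362,282). I'll take crops for precision.

```bash
python3 - <<'E'
from plant import *
import cv2,numpy as np
for n,(x0,y0,x1,y1,k) in dict(scene=(212,168,332,293,4.8),top=(180,95,300,240,4)).items():
    im=read_camera(n)["image"][y0:y1,x0:x1,::-1]
    im=np.clip(im*1.6,0,255).astype(np.uint8)
    cv2.imwrite(f"pics/{n}1.png",cv2.resize(im,None,fx=k,fy=k,interpolation=cv2.INTER_CUBIC))
E
```

```text
(no output)
```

View pics/scene1.png

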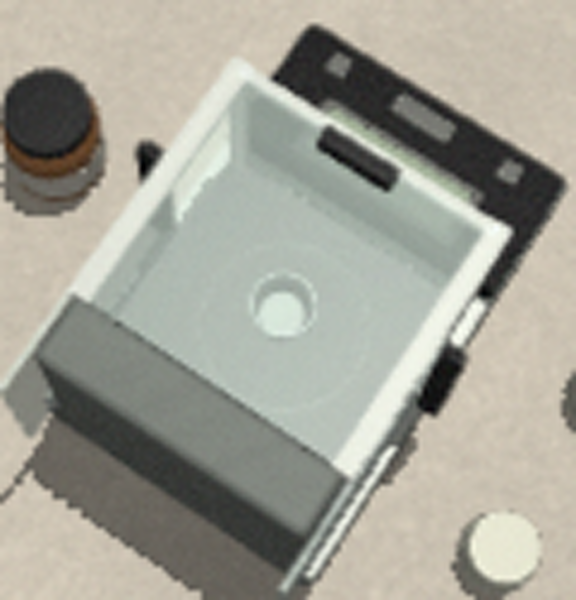

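View pics/top1.png

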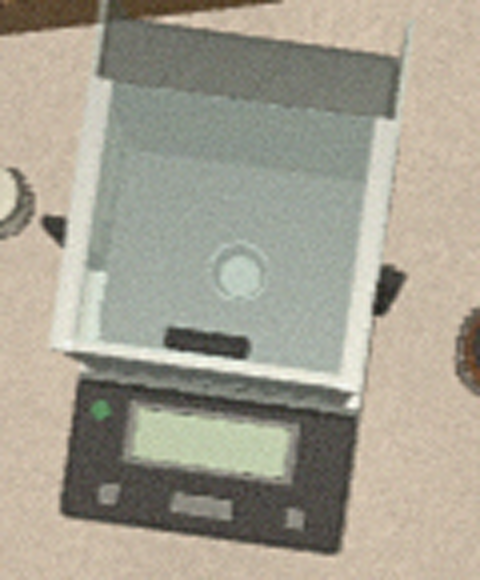

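```bash
cat > fit.py <<'E'
from plant import *
import cv2,numpy as np
from scipy.optimize import least_squares
C={n:read_camera(n) for n in("scene","top")}
off=dict(scene=(212,168,4.8),top=(180,95,4))
def proj(n,P):
    c=C[n];p=(np.atleast_2d(P)-c["T"][:3,3])@c["T"][:3,:3]
    return np.c_[c["fx"]*p[:,0]/p[:,2]+c["cx"],c["fy"]*p[:,1]/p[:,2]+c["cy"]]
def crop(n,uv): x0,y0,k=off[n]; return (uv-[x0,y0]+.5)*k-.5
def W(p,B):
    c,s=np.cos(p[2]),np.sin(p[2]);B=np.atleast_2d(B)
    return np.c_[p[0]+c*B[:,0]-s*B[:,1],p[1]+s*B[:,0]+c*B[:,1],B[:,2]]
def pts(p):
    xk,zk,xg,gl,gr,yr=p[3:]
    return np.array([[xk,0,zk],[xk,.068,zk],[xk,-.068,zk],[xg,0,.258],[-.052,yr,.245],[-.052,-yr,.245],[gl-.005,.106,.238],[gr-.005,-.106,.238]])
obs=dict(scene=[(424,118),(510,170),(339,65),(358,156),(512,230),(240,58),(456,356),(149,147)],
 top=[(201,506),(108,493),(294,518),(207,341),(52,348),(357,389),(51,222),(395,270)])
def res(p):
    return np.concatenate([((crop(n,proj(n,W(p,pts(p))))-obs[n])/off[n][2]).ravel() for n in C])
E
python3 - <<'E'
from fit import *
p0=[.55,.05,-.1,-.13,.07,-.035,.03,.03,.1]
r=least_squares(res,p0,loss="soft_l1",x_scale=.01);p=r.x
print(np.round(p,4)); print(np.round(res(p).reshape(2,8,2),1).tolist())
L=W(p,[[p[6],.106,.2],[p[7],-.106,.2],[p[3],0,p[4]]]);print(np.round(L,4)); np.save("p.npy",p)
# ground objects from top: full-px of base approx
for n,u,v,h in[("jar",480,285,.105),("pot",265,292,.05),("pot2",279,226,.05),("wash",155,290,.18)]:
    c=C["top"];d=c["T"][:3,:3]@[((u+.5)*.64-.5-c["cx"])/c["fx"],((v+.5)*.64-.5-c["cy"])/c["fy"],1]
    o=c["T"][:3,3];X=o+d*(h-o[2])/d[2];print(n,np.round(X,3), np.round((W([0,0,-p[2]],[X-[p[0],p[1],0]])),3))
# overlay
def box(x0,x1,y0,y1,z0,z1): return np.array([[x,y,z] for x in(x0,x1) for y in(y0,y1) for z in(z0,z1)])
E=[(i,j) for i in range(8) for j in range(i) if bin(i^j).count("1")==1]
k=p
bx=[box(k[6]-.01,k[6],.098,.114,.074,.238),box(k[7]-.01,k[7],-.114,-.098,.074,.238),box(-.052,.115,-.105,.105,.245,.245),box(-.158,.16,-.105,.105,0,0)]
ims=[]
for n in C:
    im=cv2.imread(f"pics/{n}1.png")
    for b in bx:
        q=crop(n,proj(n,W(p,b)))
        for i,j in E: cv2.line(im,tuple(map(int,q[i])),tuple(map(int,q[j])),(0,0,255),1)
    ims.append(cv2.resize(im,(400,600*400//480 if n=="top" else 417)) )
h=max(i.shape[0] for i in ims)
cv2.imwrite("pics/ov.png",np.hstack([cv2.copyMakeBorder(i,0,h-i.shape[0],0,0,cv2.BORDER_CONSTANT) for i in ims]))
E
```

```text
[ 0.5944  0.0653 -0.1628 -0.1385  0.0725 -0.0365  0.0306  0.028   0.0937]
[[[-0.6, -0.2], [-0.5, 0.2], [-0.5, -0.1], [-0.5, 0.0], [-1.0, -0.4], [-1.2, -0.2], [-0.6, -0.4], [-0.7, 0.8]], [[-0.3, 0.1], [-0.4, 0.1], [-0.2, 0.3], [-0.8, 0.1], [-0.7, -0.1], [-0.7, 0.3], [-0.3, -0.1], [-1.2, 0.8]]]
[[ 0.6417  0.1649  0.2   ]
 [ 0.6048 -0.0439  0.2   ]
 [ 0.4577  0.0877  0.0725]]
jar [ 0.563 -0.135  0.105] [[ 0.001 -0.203  0.105]]
pot [0.564 0.265 0.05 ] [[-0.063  0.192  0.05 ]]
pot2 [0.69  0.237 0.05 ] [[0.066 0.185 0.05 ]]
wash [0.56  0.419 0.18 ] [[-0.091  0.343  0.18 ]]
```

View pics/ov.png

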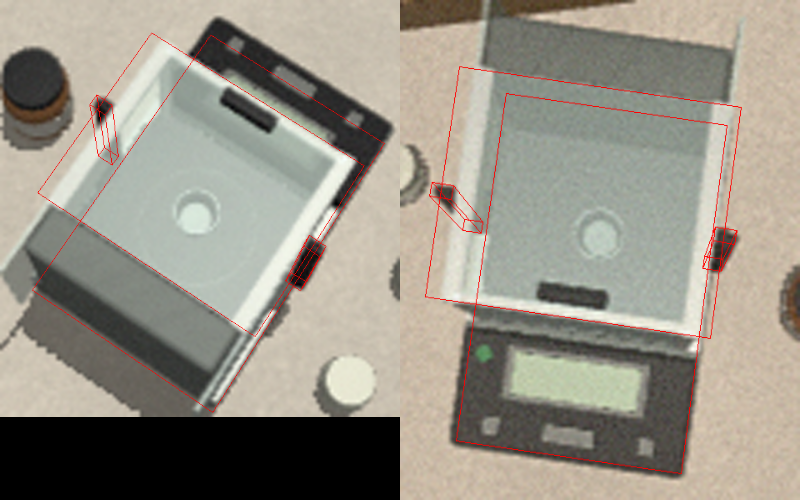

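The overlay matches well: the balance is at (0.594, 0.065) with yaw -0.163, and both grips' rear faces are at about bx = 0.03. I'll close the fingers and go behind the right grip first, with the closing line along the balance's x axis.

```bash
cat > h.py <<'E'
from plant import *
import numpy as np
from scipy.spatial.transform import Rotation as R
PB=np.array([.5944,.0653,-.1628])
def st():
    s=read_state();M=R.from_rotvec(s["orientation"]).as_matrix();return s,np.array(s["tool_pos"]),M
Rb=R.from_euler("z",PB[2]).as_matrix()
def inc(bx,by,ztip):
    s,t,M=st()
    W=Rb@[bx,by,0]+[PB[0],PB[1],ztip+.186]
    D=Rb@np.array([[0,1,0],[1,0,0],[0,0,-1.]]).T   # tool y along balance +x, x along balance y
    if (D[:,1]@M[:,1])<0: D=D@np.diag([-1,-1,1])
    print("b/tip now",np.round(np.r_[(Rb.T@(t-[PB[0],PB[1],.186]))],4),"F(bal)",np.round(Rb.T@s["force"],2),"t",round(s["t"],2))
    print("shift",np.round(M.T@(W-t)/.2,3),"turn",np.round(R.from_matrix(M.T@D).as_rotvec()/np.pi,3))
E
python3 -c "
from h import *
inc(.085,-.2,.21)"
```

```text
b/tip now [-0.2636 -0.673   0.2184] F(bal) [ 0.53  0.01 -0.3 ] t 0.3
shift [ 2.719 -1.112  0.043] turn [-0.    -0.    -0.326]
```

Call:
{"method": "arm_command", "body": {"increments": [[0.2,-0.08,0,0,0,-0.05],[0.4,-0.16,0,0,0,-0.1],[0.6,-0.24,0,0,0,-0.15],[0.8,-0.32,0,0,0,-0.2],[1,-0.4,0,0,0,-0.25]], "fingers": 1, "force": 10}}

```text
t: 0.92
tool_pos: [0.3814, -0.4058, 0.4048]
orientation: [2.614, 1.742, 0.0]
force: [0.1, 0.4, -0.1]
opening: 0.0476
gripper_force: 0.0
```

```bash
python3 -c "
from h import *
inc(.085,-.2,.21)"
```

```text
b/tip now [-0.1338 -0.4994  0.2188] F(bal) [ 0.04  0.45 -0.12] t 0.93
shift [1.709 0.719 0.044] turn [ 0.     0.    -0.074]
```

Call:
{"method": "arm_command", "body": {"increments": [[0.25,0.1,0,0,0,-0.03],[0.45,0.19,0,0,0,-0.05],[0.65,0.27,0,0,0,-0.07],[0.85,0.36,0,0,0,-0.074],[1,0.42,0,0,0,-0.074]]}}

```text
t: 1.55
tool_pos: [0.5371, -0.254, 0.4047]
orientation: [-2.399, -2.028, -0.0]
force: [0.2, -1.5, -0.2]
opening: 0.001
gripper_force: 0.0
```

```bash
python3 -c "
from h import *
inc(.085,-.2,.195)"
```

```text
b/tip now [-0.0048 -0.3244  0.2187] F(bal) [ 0.39 -1.44 -0.21] t 1.55
shift [0.624 0.447 0.119] turn [ 0.    -0.    -0.001]
```

Call:
{"method": "arm_command", "body": {"increments": [[0.2,0.15,0.04,0,0,0],[0.4,0.3,0.08,0,0,0],[0.62,0.45,0.12,0,0,0],[0.62,0.45,0.12,0,0,0],[0.62,0.45,0.12,0,0,0]]}}

```text
t: 2.17
tool_pos: [0.6453, -0.1483, 0.3805]
orientation: [-2.399, -2.028, 0.001]
force: [-0.2, -0.3, -0.4]
opening: 0.0003
gripper_force: 0.0
```

```bash
python3 - <<'E'
from h import *
import cv2
inc(.075,-.112,.195)
c=[read_camera(n) for n in("wrist","top")]
w=c[0]["image"];t=cv2.resize(c[1]["image"][90:240,160:320],(410,384),interpolation=cv2.INTER_CUBIC)
cv2.imwrite("pics/w1.png",cv2.resize(np.hstack([w,t])[:,:,::-1],(800,333)))
print(np.round(c[0]["T"],3).tolist(),c[0]["fx"])
E
```

```text
b/tip now [ 0.0849 -0.2025  0.1945] F(bal) [-0.18 -0.34 -0.41] t 2.17
shift [ 0.452 -0.051 -0.003] turn [-0.     0.    -0.001]
[[0.986, -0.161, -0.044, 0.657], [-0.167, -0.951, -0.259, -0.075], [-0.0, 0.263, -0.965, 0.36], [0.0, 0.0, 0.0, 1.0]] 267.1000097186983
```

View pics/w1.png

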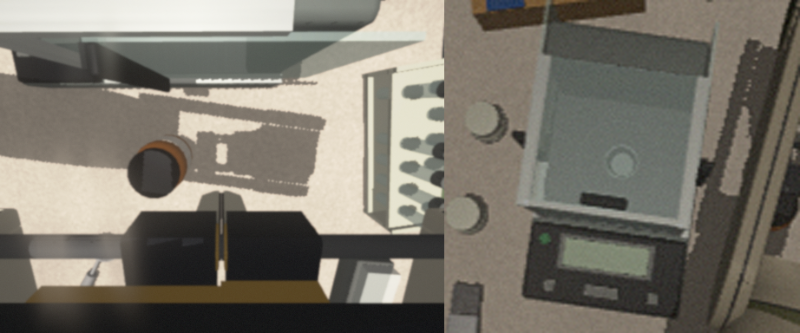

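```bash
python3 - <<'E'
from h import *
import cv2
c=read_camera("wrist");im=cv2.convertScaleAbs(c["image"][:130,:260,::-1],alpha=1.5)
im=cv2.resize(im,None,fx=3,fy=3,interpolation=cv2.INTER_CUBIC)
p=np.load("p.npy");g=p[7]
P=np.array([[x,y,z] for x in(g-.01,g) for y in(-.114,-.098) for z in(.074,.238)])
P=P@Rb.T+[PB[0],PB[1],0];q=(P-c["T"][:3,3])@c["T"][:3,:3]
uv=np.c_[c["fx"]*q[:,0]/q[:,2]+c["cx"],c["fy"]*q[:,1]/q[:,2]+c["cy"]];uv=((uv+.5)*3-.5).astype(int);print(uv.tolist())
for i in range(8):
    for j in range(i):
        if bin(i^j).count("1")==1: cv2.line(im,tuple(map(int,uv[i])),tuple(map(int,uv[j])),(0,0,255),1)
cv2.imwrite("pics/w2.png",im)
E
```

```text
[[569, 314], [299, 251], [566, 264], [281, 126], [598, 314], [369, 250], [595, 264], [353, 126]]
```

View pics/w2.png

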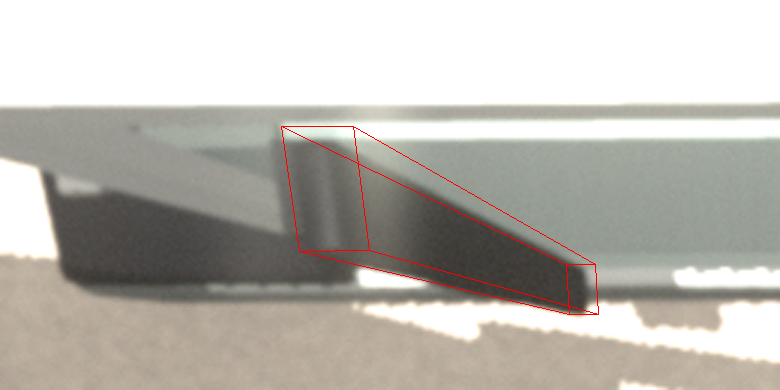

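The actual grip sits about 2 mm further forward than predicted, near bx = 0.0265. Now I'll slide in behind it.

Call:
{"method": "arm_command", "body": {"increments": [[0.15,0,0,0,0,0],[0.3,-0.03,0,0,0,0],[0.4,-0.06,0,0,0,0],[0.455,-0.1,0,0,0,0],[0.455,-0.1,0,0,0,0]]}}

```text
t: 2.95
tool_pos: [0.6404, -0.055, 0.381]
orientation: [2.399, 2.028, -0.0]
force: [0.3, -0.4, 0.8]
opening: 0.0008
gripper_force: 0.0
```

Call:
{"method": "arm_command", "body": {"increments": [[0,-0.05,0,0,0,0],[0,-0.09,0,0,0,0],[0,-0.13,0,0,0,0],[0,-0.17,0,0,0,0],[0,-0.2,0,0,0,0]]}}

```text
t: 3.58
tool_pos: [0.601, -0.0486, 0.3809]
orientation: [2.4, 2.027, 0.0]
force: [1.1, -0.9, -0.7]
opening: 0.0002
gripper_force: 0.7
```

```bash
python3 -c "
from h import *
inc(-.0,-.111,.195)"
```

```text
b/tip now [ 0.025  -0.1114  0.1949] F(bal) [ 1.24 -0.74 -0.71] t 3.58
shift [ 0.001 -0.125 -0.001] turn [ 0.     0.    -0.002]
```

Call:
{"method": "arm_command", "body": {"increments": [[0,-0.03,0,0,0,0],[0,-0.06,0,0,0,0],[0,-0.09,0,0,0,0],[0,-0.12,0,0,0,0],[0,-0.15,0,0,0,0]]}}

```text
t: 4.2
tool_pos: [0.5715, -0.0435, 0.3808]
orientation: [2.4, 2.027, 0.0]
force: [1.2, -1.1, 1.3]
opening: 0.0005
gripper_force: 0.7
```

Call:
{"method": "arm_command", "body": {"increments": [[0,-0.01,0,0,0,0],[0,-0.02,0,0,0,0],[0,-0.03,0,0,0,0],[0,-0.04,0,0,0,0],[0,-0.05,0,0,0,0]]}}

```text
t: 4.82
tool_pos: [0.562, -0.0418, 0.3807]
orientation: [-2.4, -2.027, -0.0]
force: [1.2, -0.4, 0.9]
opening: 0.0005
gripper_force: 0.7
```

Call:
{"method": "arm_command", "body": {"increments": [[0,-0.01,0,0,0,0],[0,-0.02,0,0,0,0],[0,-0.03,0,0,0,0],[0,-0.04,0,0,0,0],[0,-0.05,0,0,0,0]]}}

```text
t: 5.45
tool_pos: [0.552, -0.0401, 0.3807]
orientation: [-2.4, -2.027, 0.0]
force: [1.2, 0.5, 1.5]
opening: 0.0007
gripper_force: 0.7
```

Call:
{"method": "arm_command", "body": {"increments": [[0,-0.007,0,0,0,0],[0,-0.014,0,0,0,0],[0,-0.021,0,0,0,0],[0,-0.028,0,0,0,0],[0,-0.035,0,0,0,0]]}}

```text
t: 6.08
tool_pos: [0.548, -0.0395, 0.3811]
orientation: [2.394, 2.021, 0.012]
force: [34.1, -4.4, -17.1]
opening: 0.0004
gripper_force: 16.9
```

End stop reached. Backing off.

Call:
{"method": "arm_command", "body": {"increments": [[0,0.05,0,0,0,0],[0,0.1,0,0,0,0],[0,0.15,0,0,0,0],[0,0.15,0,0,0,0],[0,0.15,0,0,0,0]]}}

```text
t: 6.7
tool_pos: [0.5748, -0.044, 0.3805]
orientation: [-2.4, -2.027, 0.001]
force: [-0.9, 0.2, 0.5]
opening: 0.0004
gripper_force: 0.0
```

```bash
python3 -c "
from h import *
inc(-.01,-.16,.195);inc(.08,-.2,.285)"
```

```text
b/tip now [-0.0016 -0.111   0.1945] F(bal) [-0.92  0.04  0.52] t 6.7
shift [-0.245 -0.041 -0.002] turn [-0.    -0.    -0.002]
b/tip now [-0.0016 -0.111   0.1945] F(bal) [-0.92  0.04  0.52] t 6.7
shift [-0.443  0.41  -0.453] turn [-0.    -0.    -0.002]
```

Call:
{"method": "arm_command", "body": {"increments": [[-0.15,0.05,0,0,0,0],[-0.25,0.1,-0.1,0,0,0],[-0.25,0.2,-0.3,0,0,0],[-0.25,0.3,-0.54,0,0,0],[-0.1,0.44,-0.54,0,0,0]]}}

```text
t: 7.32
tool_pos: [0.6587, -0.0801, 0.4954]
orientation: [2.397, 2.018, 0.008]
force: [0.3, 0.1, 0.9]
opening: 0.0008
gripper_force: 0.0
```

```bash
python3 -c "
from h import *
inc(.085,.2,.3025)"
```

```text
b/tip now [ 0.087  -0.133   0.3094] F(bal) [0.28 0.15 0.95] t 7.33
shift [ 1.665 -0.024  0.033] turn [ 0.003  0.    -0.003]
```

Call:
{"method": "arm_command", "body": {"increments": [[0.15,0,0,0,0,0],[0.35,0,0,0,0,0],[0.6,0,0,0,0,0],[0.85,0,0,0,0,0],[1,0,0,0,0,0]]}}

```text
t: 7.95
tool_pos: [0.6915, 0.1213, 0.4886]
orientation: [-2.398, -2.029, 0.0]
force: [-1.3, -0.9, 0.6]
opening: 0.0004
gripper_force: 0.0
```

Call:
{"method": "arm_command", "body": {"increments": [[0.25,0,0,0,0,0],[0.5,0,0,0,0,0],[0.65,0,0,0,0,0],[0.65,0,0.15,0,0,0],[0.65,0,0.3,0,0,0]]}}

```text
t: 8.57
tool_pos: [0.7133, 0.2478, 0.4282]
orientation: [2.399, 2.028, 0.001]
force: [0.0, -0.1, 0.2]
opening: 0.0007
gripper_force: 0.0
```

```bash
python3 - <<'E'
from h import *
import cv2
inc(.085,.2,.195)
c=read_camera("wrist");cv2.imwrite("pics/w3.png",cv2.resize(c["image"][:,:,::-1],(800,600)))
E
```

```text
b/tip now [0.0877 0.1993 0.2422] F(bal) [ 0.06 -0.14  0.24] t 8.57
shift [ 0.003 -0.014  0.236] turn [ 0.    -0.    -0.001]
```

View pics/w3.png

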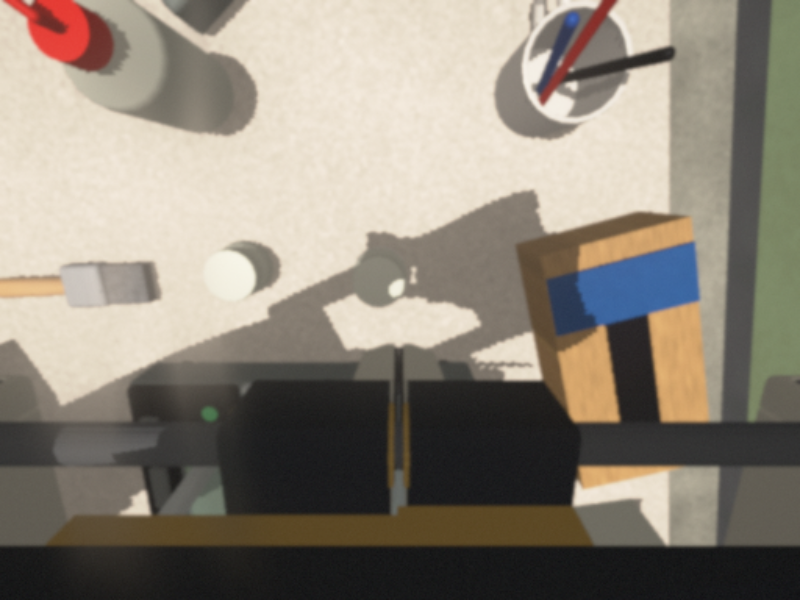

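The side is clear: both pots are low and nothing else is near. Descending and sliding in behind the left grip.

Call:
{"method": "arm_command", "body": {"increments": [[0,-0.01,0.12,0,0,0],[-0.05,-0.02,0.235,0,0,0],[-0.2,-0.05,0.235,0,0,0],[-0.35,-0.08,0.235,0,0,0],[-0.435,-0.11,0.235,0,0,0]]}}

```text
t: 9.25
tool_pos: [0.6768, 0.1633, 0.3825]
orientation: [2.401, 2.026, -0.0]
force: [0.6, 1.1, -0.1]
opening: 0.0004
gripper_force: 0.0
```

```bash
python3 -c "
from h import *
inc(.025,.1115,.195)"
```

```text
b/tip now [0.0654 0.1101 0.1965] F(bal) [ 0.43  1.23 -0.07] t 9.25
shift [ 0.006 -0.202  0.007] turn [ 0.     0.    -0.002]
```

Call:
{"method": "arm_command", "body": {"increments": [[0.006,-0.04,0,0,0,0],[0.006,-0.08,0,0,0,0],[0.006,-0.12,0,0,0,0],[0.006,-0.16,0,0,0,0],[0.006,-0.2,0,0,0,0]]}}

```text
t: 9.88
tool_pos: [0.6375, 0.1733, 0.3819]
orientation: [2.4, 2.028, 0.001]
force: [1.9, 1.2, 1.0]
opening: -0.0001
gripper_force: 0.7
```

Call:
{"method": "arm_command", "body": {"increments": [[0,-0.03,0,0,0,0],[0,-0.06,0,0,0,0],[0,-0.09,0,0,0,0],[0,-0.12,0,0,0,0],[0,-0.15,0,0,0,0]]}}

```text
t: 10.5
tool_pos: [0.6081, 0.1777, 0.3817]
orientation: [-2.4, -2.027, 0.0]
force: [1.7, 0.8, 0.7]
opening: 0.0002
gripper_force: 0.7
```

Call:
{"method": "arm_command", "body": {"increments": [[0,-0.015,0,0,0,0],[0,-0.03,0,0,0,0],[0,-0.045,0,0,0,0],[0,-0.06,0,0,0,0],[0,-0.075,0,0,0,0]]}}

```text
t: 11.12
tool_pos: [0.5935, 0.1802, 0.3817]
orientation: [2.4, 2.027, -0.0]
force: [1.3, 0.5, -0.4]
opening: 0.0005
gripper_force: 0.7
```

```bash
python3 -c "
from h import *
inc(-.028,.1115,.195)"
```

```text
b/tip now [-0.0195  0.1132  0.1957] F(bal) [ 1.15  0.73 -0.36] t 11.12
shift [-0.009 -0.042  0.004] turn [ 0.     0.    -0.002]
```

Call:
{"method": "arm_command", "body": {"increments": [[0,-0.007,0,0,0,0],[0,-0.014,0,0,0,0],[0,-0.021,0,0,0,0],[0,-0.028,0,0,0,0],[0,-0.035,0,0,0,0]]}}

```text
t: 11.75
tool_pos: [0.5867, 0.1813, 0.3817]
orientation: [2.4, 2.027, 0.0]
force: [6.0, -2.1, 0.0]
opening: 0.0003
gripper_force: 2.9
```

Call:
{"method": "arm_command", "body": {"increments": [[0,-0.002,0,0,0,0],[0,-0.004,0,0,0,0],[0,-0.006,0,0,0,0],[0,-0.008,0,0,0,0],[0,-0.01,0,0,0,0]]}}

```text
t: 12.38
tool_pos: [0.586, 0.1813, 0.3819]
orientation: [2.399, 2.025, 0.005]
force: [14.0, -1.6, -5.1]
opening: 0.0002
gripper_force: 6.7
```

Left stop reached at 14 N. Backing off, then out and up.

Call:
{"method": "arm_command", "body": {"increments": [[0,0.05,0,0,0,0],[0,0.1,0,0,0,0],[0,0.13,0,0,0,0],[0.1,0.13,0,0,0,0],[0.2,0.13,0,0,0,0]]}}

```text
t: 13.0
tool_pos: [0.6172, 0.2182, 0.3817]
orientation: [-2.4, -2.027, -0.0]
force: [0.6, 0.3, -0.1]
opening: 0.0004
gripper_force: 0.0
```

Call:
{"method": "arm_command", "body": {"increments": [[0.02,0,-0.1,0,0,0],[0.02,0,-0.25,0,0,0],[0.02,0,-0.4,0,0,0],[0.02,0,-0.56,0,0,0],[0,0,-0.56,0,0,-0.03]]}}

```text
t: 13.62
tool_pos: [0.6171, 0.2174, 0.5]
orientation: [2.296, 2.138, 0.011]
force: [0.1, 0.5, -0.9]
opening: 0.0005
gripper_force: 0.0
```

```bash
cat >> h.py <<'E'
def inck(bx,by,ztip):
    s,t,M=st();W=Rb@[bx,by,0]+[PB[0],PB[1],ztip+.186]
    D=Rb@np.array([[-1,0,0],[0,1,0],[0,0,-1.]])
    print("b/tip now",np.round(Rb.T@(t-[PB[0],PB[1],.186]),4),"F(bal)",np.round(Rb.T@s["force"],2),"t",round(s["t"],2),"q",np.round(s["q"],2))
    print("shift",np.round(M.T@(W-t)/.2,3),"turn",np.round(R.from_matrix(M.T@D).as_rotvec()/np.pi,3))
E
python3 -c "
from h import *
inck(-.1385,0,.3)"
```

```text
b/tip now [-0.0023  0.1538  0.314 ] F(bal) [-0.02  0.46 -0.91] t 13.62 q [ 0.26  0.26  1.17 -0.    1.7   0.33]
shift [-0.704 -0.749  0.062] turn [ 0.003  0.001 -0.471]
```

Call:
{"method": "arm_command", "body": {"increments": [[-0.15,-0.16,0,0,0,-0.055],[-0.3,-0.32,0,0,0,-0.11],[-0.45,-0.48,0,0,0,-0.165],[-0.6,-0.64,0,0,0,-0.22],[-0.7,-0.75,0.05,0,0,-0.27]]}}

```text
t: 14.25
tool_pos: [0.4558, 0.0876, 0.4866]
orientation: [1.209, 2.896, 0.003]
force: [0.4, -1.0, 0.1]
opening: 0.0003
gripper_force: 0.0
```

```bash
python3 -c "
from h import *
inck(-.1385,0,.2)"
```

```text
b/tip now [-0.1404 -0.0004  0.3006] F(bal) [ 0.56 -0.92  0.05] t 14.25 q [ 0.08 -0.26  1.72 -0.    1.68 -0.7 ]
shift [-0.005  0.006  0.503] turn [ 0.001  0.001 -0.2  ]
```

Now I'll finish the turn, descend to about 40 mm above the key, and take a picture of the doors and the key alignment.

Call:
{"method": "arm_command", "body": {"increments": [[0,0,0.05,0,0,-0.055],[0,0,0.2,0,0,-0.11],[0,0,0.4,0,0,-0.16],[-0.005,0.006,0.6,0,0,-0.2],[-0.005,0.006,0.75,0,0,-0.2]]}}

```text
t: 14.88
tool_pos: [0.4587, 0.0886, 0.3338]
orientation: [0.26, 3.13, -0.0]
force: [-0.3, 0.0, 1.6]
opening: 0.0004
gripper_force: 0.0
```

Call:
{"method": "arm_command", "body": {"increments": [[0,0,0.05,0,0,0],[0,0,0.1,0,0,0],[0,0,0.15,0,0,0],[0,0,0.15,0,0,0],[0,0,0.15,0,0,0]]}}

```text
t: 15.5
tool_pos: [0.459, 0.0884, 0.3044]
orientation: [0.264, 3.13, 0.0]
force: [0.4, -0.4, 0.0]
opening: 0.0007
gripper_force: 0.0
```

```bash
python3 - <<'E'
from h import *
import cv2
inck(-.1385,0,.0725)
w=read_camera("wrist")["image"];t=cv2.resize(read_camera("top")["image"][95:240,180:300],(424,512),interpolation=cv2.INTER_CUBIC)
s=cv2.resize(read_camera("scene")["image"][168:293,212:332],(376,392),interpolation=cv2.INTER_CUBIC)
o=np.zeros((600,800,3),np.uint8);o[:512,:424]=t;o[:282,424:]=cv2.resize(w,(376,282));o[282:600,424:729]=cv2.resize(s,(305,318))
cv2.imwrite("pics/k.png",cv2.convertScaleAbs(o[:,:,::-1],alpha=1.4))
E
```

```text
b/tip now [-0.1374  0.0008  0.1184] F(bal) [ 0.46 -0.31  0.03] t 15.5 q [ 0.08 -0.16  1.97 -0.    1.34 -1.32]
shift [ 0.006 -0.004  0.229] turn [ 0.     0.    -0.002]
```

View pics/k.png

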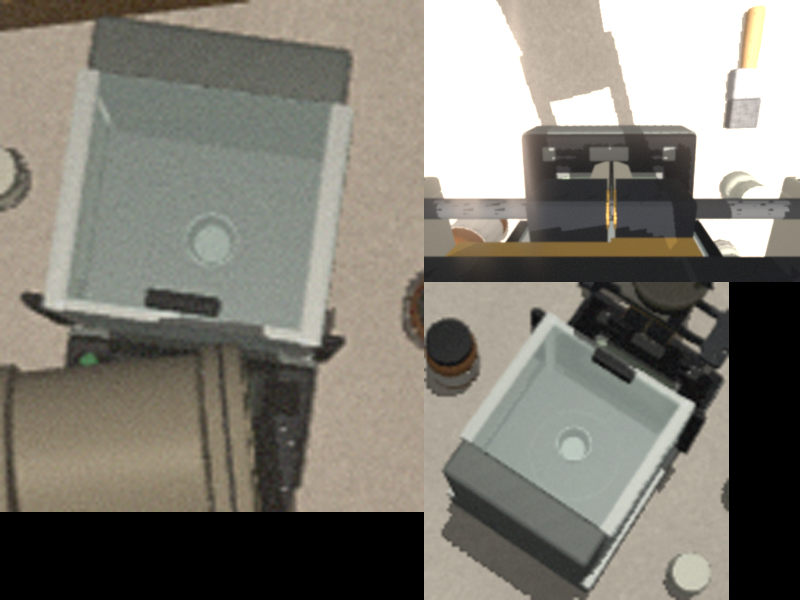

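Both doors look shut: the grips are at the front corners and no glass stands out at the back. The wrist view shows the tare key at (608,153) in the composite, so I'll intersect that ray.

```bash
python3 - <<'E'
from h import *
c=read_camera("wrist")
for X,Y in[(608,153),(548,154),(669,153)]:
    u,v=(X-424)/376*512,Y/282*384
    d=c["T"][:3,:3]@[(u-c["cx"])/c["fx"],(v-c["cy"])/c["fy"],1];o=c["T"][:3,3]
    P=o+d*(.0725-o[2])/d[2];print(np.round(Rb.T@(P-[PB[0],PB[1],0]),4))
E
```

```text
[-0.1395 -0.0014  0.0725]
[-0.1388 -0.0697  0.0725]
[-0.1391  0.068   0.0725]
```

Call:
{"method": "arm_command", "body": {"increments": [[0,0,0.05,0,0,0],[0,0,0.1,0,0,0],[0,0,0.14,0,0,0],[0,0,0.17,0,0,0],[0,0,0.17,0,0,0]]}}

```text
t: 16.32
tool_pos: [0.4585, 0.0883, 0.269]
orientation: [-0.264, -3.129, 0.0]
force: [-0.7, -0.1, -0.5]
opening: 0.0004
gripper_force: 0.0
```

Call:
{"method": "arm_command", "body": {"increments": [[0.008,0,0.01,0,0,0],[0.008,0,0.02,0,0,0],[0.008,0,0.03,0,0,0],[0.008,0,0.035,0,0,0],[0.008,0,0.04,0,0,0]]}}

```text
t: 16.95
tool_pos: [0.4572, 0.0886, 0.2618]
orientation: [0.264, 3.13, -0.0]
force: [-0.3, -0.5, 1.6]
opening: 0.0006
gripper_force: 0.8
```

Call:
{"method": "arm_command", "body": {"increments": [[0,0,0.003,0,0,0],[0,0,0.006,0,0,0],[0,0,0.009,0,0,0],[0,0,0.012,0,0,0],[0,0,0.012,0,0,0]]}}

```text
t: 17.58
tool_pos: [0.4574, 0.0886, 0.2596]
orientation: [0.264, 3.13, 0.0]
force: [0.3, -1.3, 4.0]
opening: 0.0004
gripper_force: 1.8
```

Call:
{"method": "arm_command", "body": {"increments": [[0,0,0.003,0,0,0],[0,0,0.006,0,0,0],[0,0,0.008,0,0,0],[0,0,0.008,0,0,0],[0,0,0.008,0,0,0]]}}

```text
t: 18.2
tool_pos: [0.4575, 0.0886, 0.2584]
orientation: [0.264, 3.13, 0.0]
force: [-0.6, -1.1, 9.5]
opening: 0.0002
gripper_force: 4.1
```

Force 9.5 N is well past the 4.5 N needed, so the key is fully down. Releasing straight up.

Call:
{"method": "arm_command", "body": {"increments": [[0,0,-0.02,0,0,0],[0,0,-0.06,0,0,0],[0,0,-0.12,0,0,0],[0,0,-0.2,0,0,0],[0,0,-0.3,0,0,0]]}}

```text
t: 18.82
tool_pos: [0.457, 0.0887, 0.3188]
orientation: [-0.264, -3.13, 0.0]
force: [-0.0, -0.3, 0.9]
opening: 0.0005
gripper_force: 0.0
```

Call:
{"method": "arm_command", "body": {"increments": [[0,0,-0.2,0,0,0],[0,0,-0.4,0,0,0],[0.1,0,-0.6,0,0,0],[0.2,-0.2,-0.7,0,0,0],[0.3,-0.5,-0.7,0,0,0]]}}

```text
t: 19.45
tool_pos: [0.3809, 0.0007, 0.461]
orientation: [0.258, 3.126, -0.0]
force: [-0.1, -0.8, 0.2]
opening: 0.0008
gripper_force: 0.0
```

Call:
{"method": "arm_command", "body": {"increments": [[0,-0.25,0,0,0,0],[0,-0.5,0,0,0,0],[0,-0.8,0,0,0,0],[0,-1,0,0,0,0],[0,-1,0,0,0,0]]}}

```text
t: 20.08
tool_pos: [0.3473, -0.1984, 0.4585]
orientation: [0.271, 3.13, -0.001]
force: [0.6, 0.8, 1.3]
opening: 0.0005
gripper_force: 0.0
```

```bash
python3 - <<'E'
from h import *
import cv2
s=read_state();print(s["t"],np.round(s["tool_pos"],3),np.round(s["force"],1))
t=cv2.resize(read_camera("top")["image"][95:240,180:300],(424,512),interpolation=cv2.INTER_CUBIC)
c=cv2.resize(read_camera("scene")["image"][168:293,212:332],(376,392),interpolation=cv2.INTER_CUBIC)
o=np.zeros((512,800,3),np.uint8);o[:,:424]=t;o[:392,424:]=c
cv2.imwrite("pics/f.png",cv2.convertScaleAbs(o[:,:,::-1],alpha=1.5))
E
```

```text
20.075 [ 0.347 -0.198  0.458] [0.6 0.8 1.3]
```

View pics/f.png

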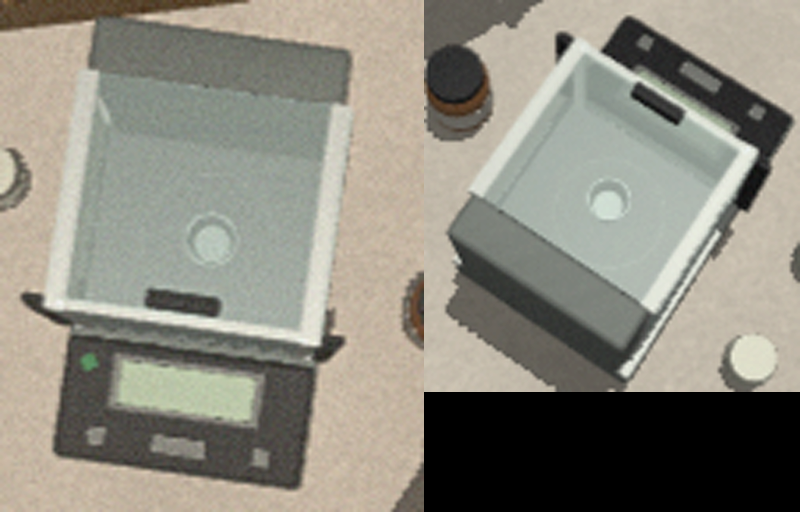

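The final view shows both grips at the front corners, the top door shut, the cup on its pan and the keys up.

```bash
python3 -c "
from plant import *
print(close_job())"
```

```text
the job is handed in; nothing more can be done
None
```

I pushed both side doors shut to their end stops (peak contact about 34 N at the right stop, 14 N at the left), then pressed the tare key fully and released it, and handed the job in at about 20 s.

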